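Unclamp the filter cube and lay it in the green tray

ROBOT

A 6-joint arm with a two-finger parallel gripper is mounted at the origin on the work surface. World frame = base frame: x ahead of the robot, y to its left, z up, the work surface at z = 0. Lengths are in m, angles in degrees, forces in N, time in s.
With the tool pointing down it reaches from about 0.4 to 0.925 m from the base axis. Payload 3.4 kg.
Tool frame: the origin (TCP) lies at the centre of the arm's flange, where the gripper is bolted on; the fingertips stand 173 mm ahead of it and the grasp point (between the pads) lies 155 mm ahead of it; z points along the fingers, y is the line along which they close (so a half turn about z gives the same grasp; the last joint's range is limited). The gripper opens to 85 mm and grips with 20 to 120 N. Pads are 22 mm wide; open, the fingers measure 114 mm over their backs; the gripper's body (76 mm by 85 mm) begins 54 mm behind the grasp point. The pads swing forward as they close: fully open they stand 13 mm farther back than shut.
Start: joints at [-77.607, 17.578, 86.31, -0, 76.112, -4.211], TCP at [0.164, -0.551, 0.405] pointing down, gripper open.
Joint ranges: [-179.03, 179.03], [-60, 130.46], [8.19, 133.38], [-81.62, 261.62], [5.75, 156.47], [-153.77, 153.77]. Speed limits (degrees/s): [147.25, 147.25, 180, 180, 180, 180].

INTERFACE

Orientations are given as a 3x3 rotation matrix whose columns are the frame's x, y, z axes.
In Python, from cell import * gives the robot as it stands. The module is installed in compiled form; this text tells all that it offers.
- The arm moves only by the tool servo_tool, never from a script. Its argument "series" is a list that holds one entry, the list of rows, each a list of 5 numbers: the gripper's target within -1 to 1 (fully open at 1, half-way at 0, shut at -1), then the shift along the tool's x, y, z in mm, then the turn about the tool's z in rad. In form: [[[hand, tx, ty, tz, turn], ...]]. A call has 1 to 20 rows; each row is the pose to reach, as a shift and turn from the pose commanded when the call began, along the tool's axes at that moment; what a row does not reach only later rows make up. A row lasts 1/10 s, in which the tool goes at most 50 mm and 8.59 degrees, less where a joint would pass 70% of its speed; a pose out of reach is approached as far as the arm can. A call with a gripper value outside its range is refused whole. The fingers move at their own pace and stop on an object; the grip force is fixed at half the most. Time passes only in rows, so rows that repeat a pose let the fingers close. It gives the time, the measured TCP pose, the force, the opening and the grip force at its end, in the units of the state.
- read_state(): the state, without advancing time (a new reading comes with each control period).
- camera(name): name is "scene" or "side" or "wrist"; returns a dict with "frame" (480x640x3 uint8, blue, green, red), "camera_matrix" (3x3 intrinsics, pixels), "distortion" ([k1, k2, p1, p2, k3] as OpenCV has them; the pictures are not rectified), "R" (3x3) and "t" (3): a world point X has camera coordinates R X + t. Camera axes: x right, y down, z forward; pixel columns grow to the right and rows downward; lengths in m; the calibration is good to about 2 mm. A picture is of the moment at which its call begins. There is no depth.
- sign_off(): hands the job in; it is judged then, once.
The state is a dict: "time_s": time; "joint_positions": joint angles; "qd": joint speeds; "effort": joint torques, N m; "position": TCP position; "tcp_rot": TCP orientation; "contact_force": force on the tool from outside, world axes, zero at the start; "wrist_torque": the same for the moment, N m; "grip_width": finger opening in m; "grasp_force": force on a finger pad.
Only numpy, scipy, OpenCV 4.12 (cv2) and the standard library are available. Lean on these libraries where they do the work, as an engineer would, in place of code of your own. Each camera call takes 0.05 s, during which the arm holds its last target. There are 200 camera calls.

TASK

Swing the red toggle-clamp handle back, away from the black filter cube, over centre, until it lies fully open. Then lift the black cube out of its nest and set it down upright on the floor of the tray with the green lining before letting go of it (no dropping); leave the clamp open, and leave the silver cube, the bottle and the dish where they are.

Things in the scene. Friction and masses are not known exactly. Their poses are not given: they have to be found in the camera images.
- handle (a joint): Swing of the toggle clamp's handle on its level hinge. 0 = locked, nearly upright (leaning 0.20 rad towards the black cube); grows as it swings back, away from the cube, to 1.35 = fully open. The handle is weighted and tips over centre: let go short of about 0.5 it does not open, beyond 0.6 it falls fully open by itself and stays. Takes about 1 N at the grip. A steel hold-down bar swings up with it, from over the cube to upright.
- pivot (a point): Centre of the clamp's pivot, 52 mm above the table, 70 mm from the nest, on a fixed aluminium plate. x axis: level, from nest to pivot, the way the handle opens; y: hinge; z: up. Clamp foot within 22 mm in x, 26 in y, up to 8 mm above it. Shut, the 27 mm wide bar runs from here over the cube, top 34 to 39 mm above the pivot; open, it stands 0 to 35 mm past the pivot in x, its end 76 mm above it.
- grip (a point): Point on the axis of the clamp handle's red grip, 90 mm from the pivot. The grip is a round bar 18 mm across, from 43 to 120 mm from the pivot. It moves with the handle: 18 mm to the nest's side and 88 mm above the pivot when locked; fully open, 82 mm past the pivot along the pivot's x and 37 mm above it.
- nest (a point): Centre of the nest's floor, where the black cube sits, on the aluminium plate 12 mm above the table (plate 205 x 84 mm). Axes as those of pivot. Fences 6 mm high and 9 mm thick stand 2 mm clear of the middle of each side of the cube.
- optic_mid (a point): Centre (half-way up) of the black filter cube, 40 x 40 mm and 50 mm tall, about 0.16 kg, with round green windows in copper rings on its x faces (towards and away from the clamp); its y faces are plain, to be gripped. z up. It starts in the nest, aligned with it, under the clamp's bar.
- green_tray_floor (a point): Centre of the floor of the white tray with the green lining, empty at the start: 140 x 140 mm outside, walls 5 mm thick and 16 mm high, floor 5 mm above the table; fixed. z up, x and y along its sides. A like tray with a grey lining stands on the other side.
- spare_mid (a point): Centre (half-way up) of a silver cube of the same size with amber windows, standing in the tray with the grey lining: leave alone.
- bottle: Pale translucent bottle with a red cap, 72 mm across, 170 mm tall; origin at the centre of its underside. Leave alone.
- dish: Pale lidded round dish, 94 mm across, 15 mm tall; origin at the centre of its underside. Leave alone.
Things that resemble listed ones, but are neither listed nor needed, are in the scene too. Of the things shaped like the part that bears optic_mid, the black one is meant. Several things look just like the part that bears handle: the one meant starts nearest to the robot's base.

How it is judged:
By the outcome, as a careful person would: the job done as asked, in the order asked, and still so for the second after the job is handed in, with the robot touching nothing.
It also fails if it takes over 48 s, if anything falls off the work surface, if the arm or the gripper's body presses on something with over 40 N, if the wrist force passes 120 N, or if a joint passes its speed limit or range.

## Working session

There is one attempt and no reset: what is moved stays moved. The work goes in short steps, Python scripts to look and compute and a tool call to move; the robot and the scene stay as the last step left them, time stands still between calls to the robot, and variables do not carry over. Pictures are saved under pics/ and viewed, at most 10 in all, crops included, and the job is handed in when it is done.

Besides the shell and the picture viewer there is one more tool, called by a JSON object that holds its "api" and its "payload". servo_tool: Moves the arm, as the interface text tells. Its arguments: {"type":"object","properties":{"series":{"type":"array"}},"required":["series"]}

```bash
mkdir -p pics
cat > h.py <<'E'
from cell import *
import numpy as np, cv2
def shot(n,f):
    c=camera(n); cv2.imwrite(f'pics/{f}.png',c['frame']); np.savez(f'pics/{f}.npz',**{k:np.array(v) for k,v in c.items()}); return c
def load(f): return dict(np.load(f'pics/{f}.npz'))
def ray(c,px):
    p=cv2.undistortPoints(np.array([[px]],float),np.array(c['camera_matrix']),np.array(c['distortion']))[0,0]
    R=np.array(c['R']);t=np.array(c['t']).ravel()
    d=R.T@np.array([p[0],p[1],1]); return -R.T@t,d/np.linalg.norm(d)
def plane(c,px,z):
    o,d=ray(c,px); return o+d*(z-o[2])/d[2]
def tri(c1,p1,c2,p2):
    o1,d1=ray(c1,p1);o2,d2=ray(c2,p2)
    s=np.linalg.lstsq(np.c_[d1,-d2],o2-o1,rcond=None)[0]
    a=o1+s[0]*d1;b=o2+s[1]*d2; return (a+b)/2,np.linalg.norm(a-b)
def proj(c,X):
    R=np.array(c['R']);return cv2.projectPoints(np.array(X,float).reshape(-1,3),cv2.Rodrigues(R)[0],np.array(c['t'],float),np.array(c['camera_matrix']),np.array(c['distortion']))[0][:,0]
E
python3 - <<'E'
from h import *
np.set_printoptions(precision=3,suppress=True)
for n in ['scene','side','wrist']:
    c=shot(n,n+'0'); R=np.array(c['R']); print(n,-R.T@np.array(c['t']).ravel(),R[2])
s=read_state();print(s['position'],s['tcp_rot'],s['grip_width'],s['time_s'],s['contact_force'])
E
```

```text
scene [ 1.153 -0.243  0.931] [-0.562  0.142 -0.815]
side [0.162 0.687 0.614] [ 0.415 -0.762 -0.497]
wrist [ 0.233 -0.53   0.374] [-0.267 -0.08  -0.96 ]
[ 0.164 -0.551  0.404] [[ 0.958  0.286 -0.   ]
 [ 0.286 -0.958  0.002]
 [ 0.    -0.002 -1.   ]] 0.08548052264163401 0.15 [-0.922  0.578 -0.426]
```

View pics/scene0.png

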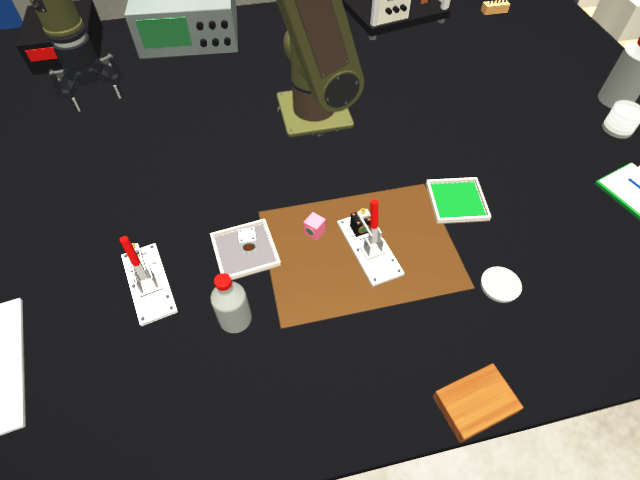

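View pics/side0.png

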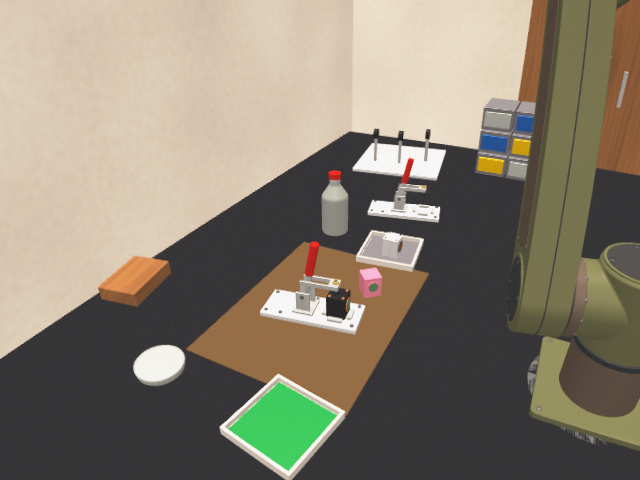

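The scene view shows the wanted clamp on the brown mat at about (370,240), opening away from the robot, with the black cube at (358,225) and the green tray at (458,200). The side view shows the same clamp at (313,300) and the tray at (283,425). Next I'll measure masks and view an enlarged crop.

Run:
```python
from h import *
np.set_printoptions(precision=4,suppress=True)
S,D=load('scene0'),load('side0')
def comps(c,lo,hi,roi,minA=30):
    x0,y0,x1,y1=roi; h=cv2.cvtColor(c['frame'],cv2.COLOR_BGR2HSV)
    m=cv2.inRange(h,lo,hi); k=np.zeros_like(m);k[y0:y1,x0:x1]=m[y0:y1,x0:x1]
    cs=cv2.findContours(k,cv2.RETR_EXTERNAL,cv2.CHAIN_APPROX_NONE)[0]
    return [q for q in cs if cv2.contourArea(q)>minA]
# plate and trays (white hull)
def rect(c,roi,lo,hi,z):
    q=np.vstack(comps(c,lo,hi,roi)); hull=cv2.convexHull(q)
    for e in np.arange(2,12,.5):
        a=cv2.approxPolyDP(hull,e,True)
        if len(a)<=4:break
    a=a[:,0].astype(float); P=np.array([plane(c,p,z)[:2] for p in a])
    print(a.tolist(),'\n',P,'centre',P.mean(0),'sides',np.linalg.norm(P-np.roll(P,-1,0),axis=1)); return P
g=((45,120,80),(85,255,255))
print('green inner at z .005 / side');rect(S,(410,160,510,240),*g,.005);rect(D,(200,360,360,480),*g,.005)
w=((0,0,150),(180,60,255))
print('tray rim z=.016'); rect(S,(415,165,500,235),(0,0,150),(180,60,255),.016)
print('plate');rect(S,(335,215,410,290),(0,0,190),(180,40,255),.012)
r=((0,180,120),(6,255,255))
G={}
for n,c,roi in (('S',S,(350,190,400,240)),('D',D,(295,230,330,285))):
    q=np.vstack(comps(c,*r,roi));b=cv2.minAreaRect(q);bp=cv2.boxPoints(b)
    bp=bp[np.argsort(bp[:,1])];G[n]=(bp[:2].mean(0),bp[2:].mean(0));print(n,G[n],b[1])
print('grip top',tri(S,G['S'][0],D,G['D'][0]),'bottom',tri(S,G['S'][1],D,G['D'][1]))
a=cv2.resize(S['frame'][180:300,320:420],None,fx=5,fy=5,interpolation=cv2.INTER_CUBIC)[:600,:500]
b=cv2.resize(D['frame'][235:340,255:375],None,fx=5,fy=5,interpolation=cv2.INTER_CUBIC)
cv2.imwrite('pics/a.png',cv2.resize(a,None,fx=.8,fy=.8));cv2.imwrite('pics/b.png',b)
c=np.zeros((480,800,3),np.uint8);A=cv2.resize(a,(400,480));B=cv2.resize(b,(400,350));c[:,:400]=A;c[:350,400:]=B;cv2.imwrite('pics/ab.png',c)
```

```text
green inner at z .005 / side
[[473.0, 182.0], [485.0, 214.0], [440.0, 217.0], [431.0, 184.0]] 
 [[0.3982 0.3631]
 [0.5112 0.3473]
 [0.4949 0.2278]
 [0.3803 0.2464]] centre [0.4462 0.2961] sides [0.114  0.1206 0.1161 0.1181]
[[278.0, 383.0], [336.0, 415.0], [288.0, 469.0], [229.0, 429.0]] 
 [[0.5014 0.2246]
 [0.3816 0.2405]
 [0.4    0.3593]
 [0.5184 0.3425]] centre [0.4503 0.2917] sides [0.1208 0.1202 0.1196 0.1191]
tray rim z=.016
[[476.0, 177.0], [489.0, 220.0], [437.0, 222.0], [427.0, 179.0]] 
 [[0.3915 0.3717]
 [0.5394 0.3419]
 [0.5164 0.2086]
 [0.3696 0.2365]] centre [0.4543 0.2897] sides [0.1508 0.1352 0.1494 0.137 ]
plate
[[337.0, 221.0], [369.0, 215.0], [403.0, 274.0], [372.0, 285.0]] 
 [[ 0.4549 -0.0382]
 [ 0.4538  0.047 ]
 [ 0.6428  0.0752]
 [ 0.6554 -0.0046]] centre [0.5517 0.0198] sides [0.0853 0.1912 0.0808 0.2033]
S (array([373.5, 199. ], dtype=float32), array([373.5, 228. ], dtype=float32)) (29.0, 7.0)
D (array([314.75, 241.75], dtype=float32), array([308.0577, 275.2115], dtype=float32)) (8.825225830078125, 34.12420654296875)
grip top (array([0.5351, 0.0189, 0.1724]), np.float64(0.0008024697913608682)) bottom (array([0.5526, 0.021 , 0.0912]), np.float64(0.0014029481601762431))
```

View pics/ab.png

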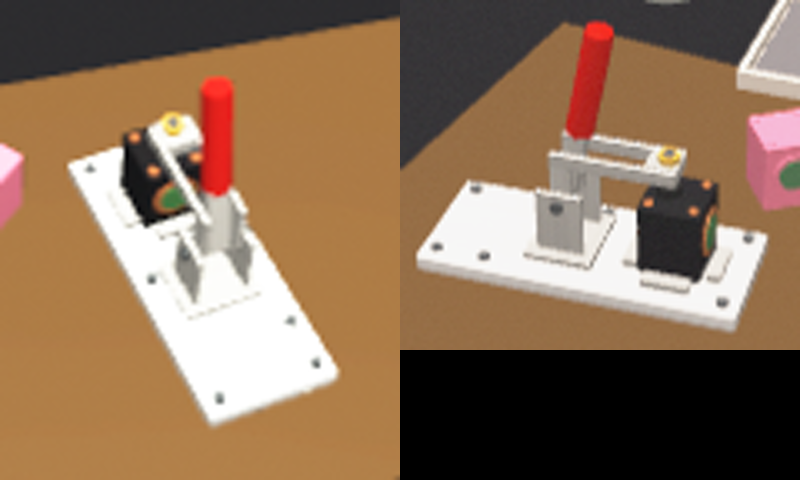

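The crop shows the red handle leaning towards the cube, the bar over the cube, and the cube's top corners readable in both views (scene ≈ (351,213) and (357.5,223); side ≈ (327,292) and (344,297)). I'll combine these into the pivot, yaw and nest.

Run:
```python
from h import *
np.set_printoptions(precision=4,suppress=True)
S,D=load('scene0'),load('side0')
for c,p in ((S,(351.3,213)),(S,(357.5,223)),(D,(327,292)),(D,(344.1,297.1))): print('cube top',plane(c,p,.062))
# plate corners in side view
h=cv2.cvtColor(D['frame'],cv2.COLOR_BGR2HSV);m=cv2.inRange(h,(0,0,140),(180,45,255));k=np.zeros_like(m);k[285:335,258:372]=m[285:335,258:372]
q=np.vstack([x for x in cv2.findContours(k,0,2)[0] if cv2.contourArea(x)>30]);print(cv2.approxPolyDP(cv2.convexHull(q),2.5,True)[:,0].tolist())
for p in ((275.3,289.5),(259.5,313),(355.5,330.5),(364.5,305.5)):print('plate side view',p,plane(D,p,.012))
# candidate check
yaw=np.radians(9);ex=np.array([np.cos(yaw),np.sin(yaw),0]);piv=np.array([.560,.0222,.052]);up=np.array([0,0,1])
for L in (43,120): print(L,[proj(c,piv-ex*L*1e-3*np.sin(.2)+up*L*1e-3*np.cos(.2)).tolist() for c in (S,D)])
```

```text
cube top [ 0.4763 -0.0092  0.062 ]
cube top [ 0.5095 -0.0027  0.062 ]
cube top [0.5109 0.0186 0.062 ]
cube top [0.473  0.0188 0.062 ]
[[364, 305], [355, 333], [260, 314], [275, 289], [300, 285], [338, 285]]
plate side view (275.3, 289.5) [0.6491 0.0007 0.012 ]
plate side view (259.5, 313) [0.6338 0.0852 0.012 ]
plate side view (355.5, 330.5) [0.435  0.0462 0.012 ]
plate side view (364.5, 305.5) [ 0.4505 -0.0342  0.012 ]
43 [[[373.18789400084734, 226.68258364769727]], [[308.18713938385923, 274.20724281153446]]]
120 [[[373.5005163487012, 200.46886390316362]], [[314.44914735436845, 242.67198721964633]]]
```

{"api": "servo_tool", "payload": {"series": [[[-1,240,-220,0,0.06],[-1,240,-220,0,0.06],[-1,240,-220,0,0.06],[-1,240,-220,0,0.06],[-1,240,-220,0,0.06],[-1,240,-220,0,0.06],[-1,240,-220,0,0.06],[-1,484,-443,0,0.115],[-1,484,-443,0,0.115],[-1,484,-443,0,0.115],[-1,484,-443,0,0.115],[-1,484,-443,0,0.115],[-1,484,-443,0,0.115],[-1,484,-443,0,0.115],[-1,484,-443,0,0.115],[-1,484,-443,0,0.115],[-1,484,-443,0,0.115],[-1,484,-443,0,0.115],[-1,484,-443,0,0.115],[-1,484,-443,0,0.115]]]}}

```text
time_s: 2.15
position: [0.5012, 0.011, 0.4049]
tcp_rot: [[0.985, 0.172, 0.0], [0.172, -0.985, -0.0], [0.0, 0.0, -1.0]]
contact_force: [0.4, -0.7, 0.5]
grip_width: 0.0
grasp_force: 0.0
```

Now down 95 mm to tip height ≈ 0.137.

{"api": "servo_tool", "payload": {"series": [[[-1,0,0,40,0],[-1,0,0,80,0],[-1,0,0,95,0],[-1,0,0,95,0],[-1,0,0,95,0]]]}}

```text
time_s: 2.65
position: [0.5018, 0.0115, 0.31]
tcp_rot: [[0.985, 0.173, 0.0], [0.173, -0.985, -0.0], [0.0, 0.0, -1.0]]
contact_force: [-0.2, 0.8, 0.1]
grip_width: 0.0002
grasp_force: 0.0
```

Run:
```python
from h import *
c=shot('scene','s1');d=shot('side','d1');w=shot('wrist','w1')
f=lambda c,x0,y0,x1,y1:cv2.resize(c['frame'][y0:y1,x0:x1],(400,400),interpolation=cv2.INTER_CUBIC)
cv2.imwrite('pics/p1.png',np.hstack([f(c,310,150,430,270),f(d,250,190,390,330)]))
```

```text
(no output)
```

View pics/p1.png

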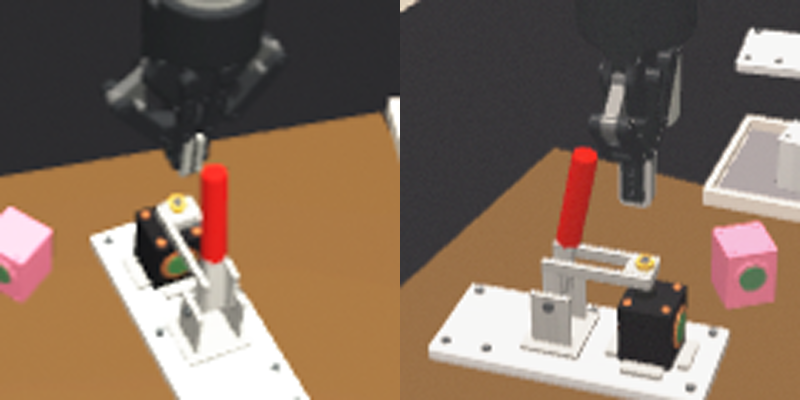

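The closed fingers stand on the nest side of the handle, level with the upper grip and in line with the clamp. I'll push in +x.

{"api": "servo_tool", "payload": {"series": [[[-1,10,0,0,0],[-1,18,0,0,0],[-1,26,0,0,0],[-1,34,0,0,0],[-1,42,0,0,0],[-1,50,0,0,0],[-1,58,0,0,0],[-1,66,0,0,0],[-1,74,0,0,0],[-1,82,0,0,0],[-1,90,0,0,0],[-1,96,0,0,0],[-1,96,0,0,0],[-1,96,0,0,0]]]}}

```text
time_s: 4.2
position: [0.596, 0.0285, 0.3096]
tcp_rot: [[0.985, 0.174, -0.001], [0.174, -0.985, -0.0], [-0.001, -0.0, -1.0]]
contact_force: [-0.3, 0.5, 0.4]
grip_width: -0.0004
grasp_force: 0.0
```

{"api": "servo_tool", "payload": {"series": [[[-1,0,0,-40,0],[-1,0,0,-90,0],[-1,0,0,-110,0],[0.6,-80,0,-110,0],[0.6,-140,0,-110,0],[0.6,-140,0,-110,0],[0.6,-140,0,-110,0],[0.6,-140,0,-110,0],[0.6,-140,0,-110,0],[0.6,-140,0,-110,0]]]}}

```text
time_s: 5.2
position: [0.4595, 0.0042, 0.4199]
tcp_rot: [[0.985, 0.174, 0.001], [0.174, -0.985, 0.0], [0.001, 0.0, -1.0]]
contact_force: [0.7, 0.7, -0.9]
grip_width: 0.0681
grasp_force: 0.0
```

Run:
```python
from h import *
c=shot('scene','s2');d=shot('side','d2');w=shot('wrist','w2')
f=lambda c,x0,y0,x1,y1:cv2.resize(c['frame'][y0:y1,x0:x1],(400,400),interpolation=cv2.INTER_CUBIC)
z=f(d,250,190,390,330); ww=cv2.resize(w['frame'],(400,300))
cv2.imwrite('pics/p2.png',np.vstack([np.hstack([f(c,310,180,430,300)[:300],z[100:400]]),np.hstack([ww,ww*0])]))
s=read_state();print(s['position'],s['contact_force'],s['time_s'])
```

```text
[0.45915455 0.00421965 0.4194733 ] [-0.24357285 -0.24774527 -0.23276595] 5.35
```

View pics/p2.png

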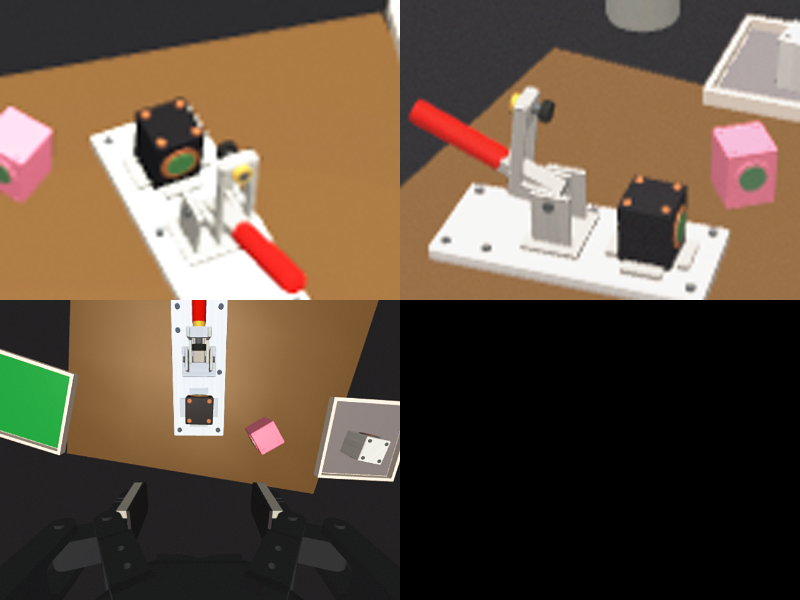

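The clamp is fully open, with the handle back and the bar upright. The wrist view (full-size) shows the cube top at about (320,655/…≈ (318,175)) with four copper dots and the plate aligned with the tool. I'll use the dots in all three views.

Run:
```python
from h import *
np.set_printoptions(precision=4,suppress=True)
def dots(f,roi):
    c=load(f);x0,y0,x1,y1=roi;h=cv2.cvtColor(c['frame'],cv2.COLOR_BGR2HSV)[y0:y1,x0:x1]
    m=cv2.inRange(h,(3,110,110),(16,255,255)); n,l,st,ce=cv2.connectedComponentsWithStats(m)
    for i in range(1,n):
        p=ce[i]+[x0,y0]; print(f,st[i,4],p,plane(c,p,.062))
dots('w2',(285,145,350,210)); dots('s2',(350,207,372,235)); dots('d2',(325,250,352,275))
w=load('w2')
h=cv2.cvtColor(w['frame'],cv2.COLOR_BGR2HSV);m=cv2.inRange(h,(35,120,60),(85,255,255));m[:,200:]=0
q=max(cv2.findContours(m,0,2)[0],key=cv2.contourArea);print('green',cv2.boundingRect(q))
```

```text
w2 53 [318.566  153.1509] [0.5134 0.0137 0.062 ]
w2 44 [302.9318 160.9545] [0.5043 0.0261 0.062 ]
w2 50 [334.64 161.5 ] [ 0.5088 -0.0016  0.062 ]
w2 44 [302.6591 192.8636] [0.4763 0.0217 0.062 ]
w2 44 [333.8864 193.2045] [ 0.481  -0.0062  0.062 ]
s2 144 [361.0694 210.5556] [0.4741 0.0162 0.062 ]
s2 8 [357.875 222.125] [ 0.5071 -0.0011  0.062 ]
s2 28 [362.7857 227.5   ] [0.5254 0.006  0.062 ]
d2 643 [337.5894 262.5537] [ 0.5398 -0.089   0.062 ]
green (0, 86, 111, 151)
```

Dots: centre (0.4926, 0.0100), 28 mm spacing both ways, yaw about 9.3°. That agrees with the pivot-based nest at (0.491, 0.010). I'll move over the cube, then down and grip.

{"api": "servo_tool", "payload": {"series": [[[0.6,34,0,0,0.012],[0.6,34,0,40,0.012],[0.6,34,0,80,0.012],[0.6,34,0,120,0.012],[0.6,34,0,150,0.012],[0.6,34,0,180,0.012],[0.6,34,0,200,0.012],[0.6,34,0,212,0.012],[0.6,34,0,219,0.012],[0.6,34,0,219,0.012],[0.6,34,0,219,0.012]]]}}

```text
time_s: 6.45
position: [0.4922, 0.0101, 0.2009]
tcp_rot: [[0.987, 0.162, 0.001], [0.162, -0.987, -0.0], [0.001, 0.0, -1.0]]
contact_force: [-0.2, -0.5, -0.4]
grip_width: 0.0682
grasp_force: 0.0
```

{"api": "servo_tool", "payload": {"series": [[[-0.1,0,0,0,0],[-0.5,0,0,0,0],[-1,0,0,0,0],[-1,0,0,0,0],[-1,0,0,0,0],[-1,0,0,0,0],[-1,0,0,0,0]]]}}

```text
time_s: 7.15
position: [0.4921, 0.0101, 0.2017]
tcp_rot: [[0.987, 0.162, 0.002], [0.162, -0.987, -0.0], [0.002, 0.0, -1.0]]
contact_force: [-0.3, 0.1, 5.7]
grip_width: 0.039
grasp_force: 61.2
```

Gripped: width 39 mm, force 61 N. Lift and carry.

{"api": "servo_tool", "payload": {"series": [[[-1,0,0,-10,0],[-1,0,0,-30,0],[-1,0,0,-60,0],[-1,0,0,-90,0],[-1,0,-10,-110,0],[-1,0,-40,-110,0.05],[-1,0,-80,-110,0.1],[-1,1,-120,-110,0.15],[-1,1,-160,-110,0.2],[-1,2,-200,-110,0.25],[-1,3,-240,-110,0.3],[-1,3,-265,-110,0.31],[-1,3,-280,-110,0.31],[-1,3,-286,-110,0.31],[-1,3,-286,-110,0.31],[-1,3,-286,-110,0.31],[-1,3,-286,-110,0.31]]]}}

```text
time_s: 8.85
position: [0.4484, 0.2916, 0.3107]
tcp_rot: [[0.989, -0.148, -0.0], [-0.148, -0.989, -0.001], [-0.0, 0.001, -1.0]]
contact_force: [-0.2, 0.2, -2.1]
grip_width: 0.0392
grasp_force: 60.7
```

Run:
```python
from h import *
c=shot('scene','s3');d=shot('side','d3');w=shot('wrist','w3')
f=lambda c,x0,y0,x1,y1:cv2.resize(c['frame'][y0:y1,x0:x1],(400,300),interpolation=cv2.INTER_CUBIC)
cv2.imwrite('pics/p3.png',np.vstack([np.hstack([f(c,340,120,540,270),f(d,180,240,440,435)]),np.hstack([f(w,0,0,640,480),f(d,0,0,640,480)])]))
s=read_state();print(s['position'],s['contact_force'],s['time_s'],s['grip_width'])
```

```text
[0.44850975 0.29188142 0.31076064] [ 1.03529532  0.12136057 -1.74033914] 9.0 0.03943845239607659
```

View pics/p3.png

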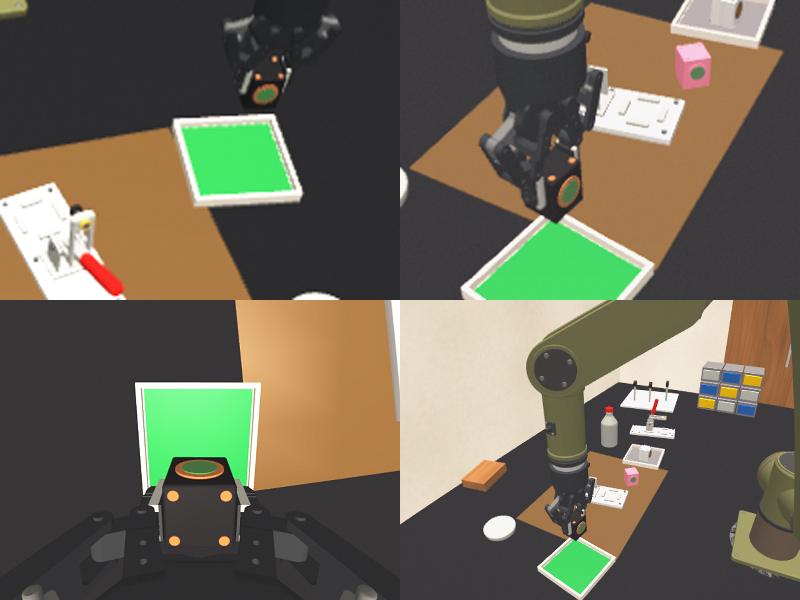

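The cube is held upright above the green tray, and the clamp stays open. Lower to about 4 mm short first, then touch down slowly.

{"api": "servo_tool", "payload": {"series": [[[-1,0,0,30,0],[-1,0,0,60,0],[-1,0,0,85,0],[-1,0,0,100,0],[-1,0,0,108,0],[-1,0,0,112,0],[-1,0,0,112,0],[-1,0,0,112,0],[-1,0,0,112,0]]]}}

```text
time_s: 9.9
position: [0.4487, 0.293, 0.1996]
tcp_rot: [[0.989, -0.147, 0.002], [-0.147, -0.989, 0.001], [0.002, -0.001, -1.0]]
contact_force: [0.3, -0.4, -1.5]
grip_width: 0.0389
grasp_force: 60.8
```

{"api": "servo_tool", "payload": {"series": [[[-1,0,0,1,0],[-1,0,0,2,0],[-1,0,0,3,0],[-1,0,0,3,0],[-1,0,0,3,0]]]}}

```text
time_s: 10.4
position: [0.4482, 0.2928, 0.1956]
tcp_rot: [[0.989, -0.147, -0.0], [-0.147, -0.989, -0.0], [-0.0, 0.0, -1.0]]
contact_force: [-0.7, -0.6, -1.8]
grip_width: 0.0393
grasp_force: 60.8
```

{"api": "servo_tool", "payload": {"series": [[[-1,0,0,0.5,0],[-1,0,0,1,0],[-1,0,0,1,0],[-1,0,0,1,0]]]}}

```text
time_s: 10.8
position: [0.4483, 0.2928, 0.1947]
tcp_rot: [[0.989, -0.147, 0.0], [-0.147, -0.989, 0.0], [0.0, -0.0, -1.0]]
contact_force: [0.1, -0.1, -0.9]
grip_width: 0.0395
grasp_force: 61.0
```

{"api": "servo_tool", "payload": {"series": [[[-1,0,0,0.5,0],[-1,0,0,1,0],[-1,0,0,1,0],[-1,0,0,1,0]]]}}

```text
time_s: 11.2
position: [0.4482, 0.2928, 0.1947]
tcp_rot: [[0.989, -0.147, 0.001], [-0.147, -0.989, 0.0], [0.0, -0.0, -1.0]]
contact_force: [-2.4, -2.0, 7.7]
grip_width: 0.0391
grasp_force: 62.0
```

Touched down (+7.7 N, z stopped at 0.1947, as predicted). Release and withdraw.

{"api": "servo_tool", "payload": {"series": [[[0.1,0,0,0,0],[0.3,0,0,0,0],[0.5,0,0,0,0],[0.5,0,0,0,0],[0.5,0,0,0,0],[0.5,0,0,0,0],[0.5,0,0,-10,0],[0.5,0,0,-30,0],[0.5,0,0,-60,0],[0.5,0,0,-100,0],[0.5,0,0,-150,0],[0.5,-60,0,-180,0],[0.5,-60,0,-180,0],[0.5,-60,0,-180,0],[0.5,-60,0,-180,0]]]}}

```text
time_s: 12.7
position: [0.3887, 0.3015, 0.3737]
tcp_rot: [[0.989, -0.146, 0.001], [-0.146, -0.989, -0.0], [0.001, -0.0, -1.0]]
contact_force: [-0.2, -0.0, -0.0]
grip_width: 0.0641
grasp_force: 0.0
```

Run:
```python
from h import *
c=shot('scene','s4');d=shot('side','d4');w=shot('wrist','w4')
f=lambda c,x0,y0,x1,y1:cv2.resize(c['frame'][y0:y1,x0:x1],(400,300),interpolation=cv2.INTER_CUBIC)
cv2.imwrite('pics/p4.png',np.vstack([np.hstack([f(c,340,120,540,270),f(d,180,300,420,480)]),np.hstack([f(w,0,0,640,480),f(c,0,0,640,480)])]))
s=read_state();print(s['position'],s['contact_force'],s['time_s'],s['grip_width'])
```

```text
[0.3895547  0.30142365 0.37261853] [-0.42652305  0.73913195 -0.32290211] 12.85 0.06408134272047294
```

View pics/p4.png

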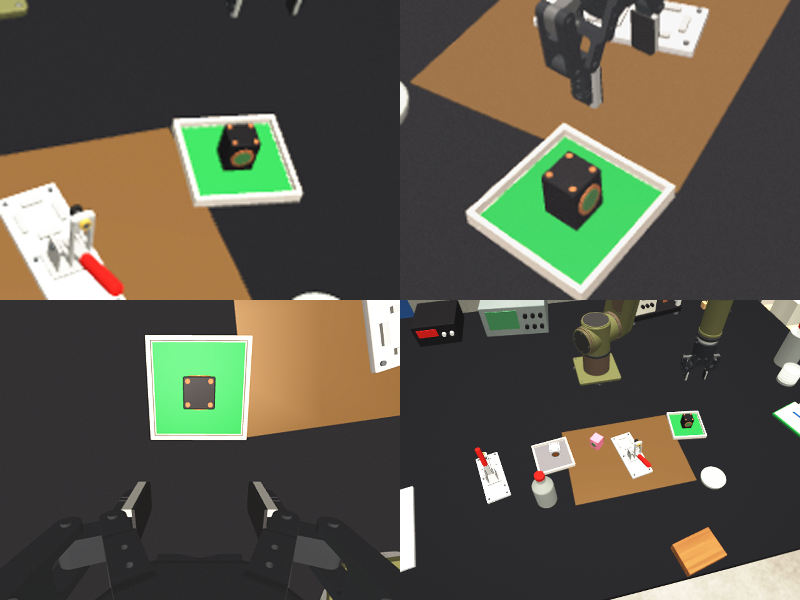

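The black cube stands upright near the middle of the green tray (wrist view ≈ (318,150)). The clamp is still open, the gripper is clear, and everything else is where it was. Handing in.

```bash
python3 -c "from cell import *; print(sign_off())"
```

```text
the job is handed in; nothing more can be done
None
```

The clamp is fully open and the black cube stands upright on the floor of the green tray, released only after it touched down; I handed the job in at about 13 s, with nothing else moved.

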